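# Hold the damper spindle at its mark behind the bracket

## Task

On the bench suction unit, reach down into the narrow gap between the pipe and the upright bracket, take the hidden hex head of the damper spindle between both fingers, and turn it against its return spring until the yellow pointer on the bracket's far face points at the red tab. Finish while still holding the head firmly there, so that it cannot turn back while a colleague tightens the brass lock nut. Leave the red tab where it is, do not bear on the bracket or pipe, and do not disturb the other things on the bench.

Things in the scene. Friction and masses are not known exactly. Their poses are not given: they have to be found in the camera images.
- head (a point): Centre of the steel hex head of the damper spindle, 135 mm above the bench, mid-way in the gap. Axes turn with the head: x level along the spindle, from pipe to bracket (roughly away from the robot); y square to one pair of flats; z lies in the plane of those flats, points upwards and at rest leans 0.35 rad from vertical towards the unit's +y (roll -0.35); turned to the tab it leans the other way.
- hex_head: The steel hex head: 24 mm across flats, 18 mm long along the spindle (9 mm either side of its centre); each flat 14 mm wide. Same origin and axes as point head. A 12 mm spindle runs on to the pipe and a 20 mm shoulder to the bracket.
- spindle (a joint): Turn of the spindle in rad: 0 at rest on its stop (damper shut), up to 1.1; it grows about +x of point head: the head's top moves towards the unit's -y, the pointer's tip (below) towards +y. A spring turns it back with 0.12 N m at 0, rising to 0.28 N m at 0.8; it springs back to 0 when let go.
- tab (a point): Centre of the outer face of the red setting tab, 16 mm wide, 20 mm tall, on the bracket's far face, 82 mm below the spindle. Its axes are those the head shall have: the yellow pointer (6 mm wide, tip 66 mm from the spindle, along -z of point head, on the bracket's far face, turning with the head) is on the tab's middle when the z axes of point head and point tab are parallel.
- mark (a joint): Angle of the red tab in rad, on the same scale as joint spindle (so the wanted spindle value), 0.45 to 0.78. The tab stays where it is by friction.
- unit: Suction unit, fixed to the bench: origin on the bench straight below the head, x level from pipe to bracket, y along the pipe towards its black flared mouth (y 165 to 220 mm, 110 mm across), z up. Dark steel base plate 215 x 280 x 6 mm; at y -160 mm the pipe bends down into the bench. The gap above the head and to y +-150 mm is free, 50 mm wide.
- bracket: Upright aluminium bracket plate on the far side of the gap: 5 mm thick, 130 mm wide, back face 25 mm beyond the head's centre, top 161 mm above the bench (26 mm above the head's centre). Brass lock nut on its far face. Same origin and axes as the unit.
- pipe: Level suction pipe on the robot's side of the gap: 63 mm diameter, clear in the middle, axis 135 mm above the bench and 56.5 mm from the head's centre (near wall of the gap 25 mm from it), on two steel saddles. Same origin and axes as the unit.
- spanner: Bystander: steel spanner, 200 mm long, 8 mm thick, lying on the bench beyond the bracket; origin under its middle, x along it.
- bowl: Bystander: steel bowl, 90 mm across, 45 mm tall; origin under its centre.
- jar_a: Bystander: white jar with grey lid, 68 mm across, 95 mm tall; origin under its centre.
- jar_b: Bystander: white jar with blue lid, 68 mm across, 95 mm tall; origin under its centre.
- cast_a: Bystander: cream plaster dental cast, about 65 x 60 x 31 mm; origin under its centre.
- cast_b: Bystander: tan plaster dental cast, about 65 x 60 x 31 mm; origin under its centre.
- brush: Bystander: hand brush, 190 mm long, lying on the bench; x along it.

How it is judged:
By the outcome, as a careful person would: the job done as asked, in the order asked, and still so for the second after the job is handed in, while the arm keeps its last pose, push and grip.
It also fails if it takes over 32 s, if anything falls off the work surface, if the arm or the gripper's body presses on something with over 40 N, if the wrist force passes 120 N, or if a joint passes its speed limit or range.

## Robot

A 7-joint arm with a two-finger parallel gripper is mounted at the origin on the work surface. World frame = base frame: x ahead of the robot, y to its left, z up, the work surface at z = 0. Lengths are in m, angles in rad, forces in N, time in s.
With the tool pointing down it reaches from about 0.425 to 0.925 m from the base axis. Payload 6.8 kg.
Tool frame: the origin (TCP) lies at the very end of the fingers, on their centre line; the grasp point (between the pads) lies bot.tcp_to_grasp behind it (bot.tcp_to_grasp is the distance from the TCP to the grasp point, in m); z points along the fingers, y is the line along which they close (so a half turn about z gives the same grasp; the last joint's range is limited). The gripper opens to 85 mm and grips with 20 to 120 N. Pads are 22 mm wide; open, the fingers measure 114 mm over their backs; the gripper's body (76 mm by 85 mm) begins 54 mm behind the grasp point. The pads swing forward as they close: fully open they stand 13 mm farther back than shut.
Start: joints at [-1.329, 0.477, 0.022, 1.555, -0.011, 1.109, -0.083], TCP at [0.231, 0.634, 0.231] pointing down, gripper open.
Joint ranges: [-2.96, 2.96], [-0.34, 2.1], [-1.41, 1.46], [0.24, 2.44], [-1.37, 4.51], [0.17, 1.92], [-2.96, 2.96]. Speed limits (rad/s): [2.39, 2.39, 3.14, 3.14, 3.14, 3.14, 3.14].

## Interface

Orientations are given as a unit quaternion [w, x, y, z].
In Python, from station import bot gives the robot as it stands.
- The arm moves only by the tool servo_tool, never from a script. Its argument "motion" is a list that holds one entry, the list of rows, each a list of 7 numbers: the shift along the tool's x, y, z in m, then the turn, a rotation vector about the tool's x, y, z in units of 5 degrees (1.0 is 5 degrees), then the opening, from 0 (shut) to 1 (fully open). A call has 1 to 20 rows; each row is the pose to reach, as a shift and turn from the pose commanded when the call began, along the tool's axes at that moment; what a row does not reach only later rows make up. A row lasts 1/12 s, in which the tool goes at most 41.7 mm and 7.16 degrees, less where a joint would pass 70% of its speed; a pose out of reach is approached as far as the arm can. A call with a gripper value outside its range is refused whole. The fingers move at their own pace and stop on an object; "grip_force" is the grip in N (left out, the last holds). Time passes only in rows, so rows that repeat a pose let the fingers close. It gives the time, the measured TCP pose, the force, the opening and the grip force at its end, in the units of the state.
- bot.get_obs(): the state, without advancing time (a new reading comes with each control period).
- bot.read_camera(name): name is "scene" or "side" or "wrist"; returns a dict with "img" (420x560x3 uint8, red, green, blue), "K" (3x3 intrinsics, pixels), "k1" (the pictures are not rectified: a ray, as slopes to the right and down, at radius r is drawn at 1 + k1 r^2 times it, then the intrinsics apply), "pose" (4x4, takes a point from camera to world coordinates). Camera axes: x right, y down, z forward; pixel columns grow to the right and rows downward; lengths in m; the calibration is good to about 2 mm. A picture is of the moment at which its call begins. There is no depth.
- bot.hand_in(): hands the job in; it is judged then, once.
The state is a dict: "t": time; "q": joint angles; "joint_vel": joint speeds; "joint_torque": joint torques, N m; "eef_pos": TCP position; "tool_rot": TCP orientation; "contact_force": force on the tool from outside, world axes, zero at the start; "torque": the same for the moment, N m; "gripper_width": opening from 0.0 (shut) to 1.0 (fully open); "grasp_force": force on a finger pad.
Only numpy, scipy, OpenCV 4.12 (cv2) and the standard library are available. Lean on these libraries where they do the work, as an engineer would, in place of code of your own. Each camera call takes 0.05 s, during which the arm holds its last target. There are 200 camera calls.

## Working session

There is one attempt and no reset: what is moved stays moved. The work goes in short steps, Python scripts to look and compute and a tool call to move; the robot and the scene stay as the last step left them, time stands still between calls to the robot, and variables do not carry over. Pictures are saved under pics/ and viewed, at most 10 in all, crops included, and the job is handed in when it is done.

Besides the shell and the picture viewer there is one more tool, called after ">>>" by a JSON object that holds its "method" and its "body". servo_tool: Moves the arm, as the interface text tells. Its arguments: {"type":"object","properties":{"motion":{"type":"array"},"grip_force":{"type":"number"}},"required":["motion"]}

```bash
mkdir -p pics; ls
python3 - <<'E'
from station import bot
import cv2,numpy as np
print(bot.tcp_to_grasp)
o=bot.get_obs();print(o)
for n in("scene","side","wrist"):
    c=bot.read_camera(n);cv2.imwrite(f"pics/{n}0.png",c["img"][:,:,::-1]);print(n,c["K"].tolist(),c["k1"],np.round(c["pose"],4).tolist())
    np.savez(f"{n}0.npz",**c)
E
```

```text
pics
0.0187
{'t': 0.0, 'q': array([-1.32909512,  0.47779966,  0.02234627,  1.55648715, -0.01150117,
        1.10927779, -0.08307204]), 'joint_vel': array([ 0.00034149,  0.00114863,  0.0006925 , -0.00047064, -0.00110438,
       -0.00144254, -0.0003727 ]), 'joint_torque': array([-3.05883314e-04, -5.96456695e+01,  1.60769138e+00, -2.81191868e+01,
        1.24132921e-02,  9.56009579e-03, -2.83076240e-06]), 'eef_pos': array([0.23114152, 0.63354771, 0.23031106]), 'tool_rot': array([-9.13057455e-05,  1.73989076e-01,  9.84747151e-01, -9.17301602e-04]), 'contact_force': array([-0.4811384 ,  1.0837683 , -0.05013884]), 'torque': array([-0.0346898 , -0.01305594, -0.01961481]), 'grasp_force': 0.0, 'gripper_width': 1.0012664399930633}
scene [[387.1094447912379, 0.0, 284.1387757588098], [0.0, 387.1094447912379, 207.49844075140132], [0.0, 0.0, 1.0]] -0.08755396806659442 [[-0.8866, 0.2652, -0.379, 0.9755], [0.4626, 0.4983, -0.7333, 0.7394], [-0.0056, -0.8254, -0.5645, 0.6795], [0.0, 0.0, 0.0, 1.0]]
side [[494.8836060214907, 0.0, 279.50168489263484], [0.0, 494.8836060214907, 206.36463801417995], [0.0, 0.0, 1.0]] 0.009554323059105165 [[0.9681, -0.1183, 0.2209, 0.2872], [-0.2503, -0.4929, 0.8333, -1.1116], [0.0103, -0.862, -0.5068, 0.8091], [0.0, 0.0, 0.0, 1.0]]
wrist [[325.9784706216422, 0.0, 280.01217961919036], [0.0, 325.9784706216422, 209.44740609549723], [0.0, 0.0, 1.0]] -0.045294909904515505 [[0.3425, 0.8996, 0.271, 0.1632], [0.9395, -0.3278, -0.0996, 0.6603], [-0.0007, 0.2887, -0.9574, 0.3719], [0.0, 0.0, 0.0, 1.0]]
```

View pics/scene0.png

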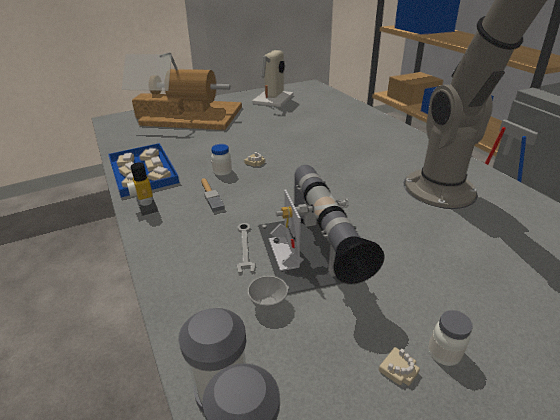

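View pics/side0.png

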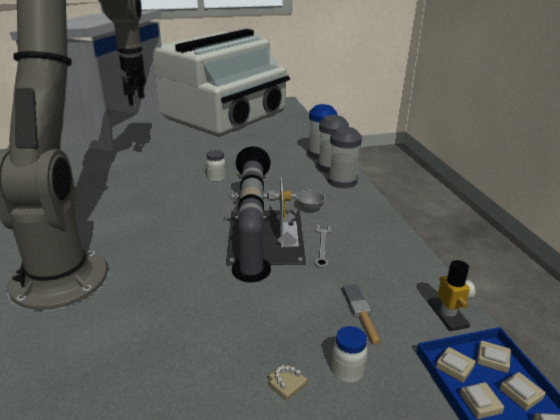

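The scene view shows the unit with its mouth at about (357,258), the bracket at (295,215) with the red tab at about (293,243), and the brass nut at (286,213). The side view shows the pipe at about (250,205), with the bracket edge at (281,210). I'll zoom in on both.

Run:
```python
import cv2,numpy as np
a=cv2.imread("pics/scene0.png")[160:300,230:390];b=cv2.imread("pics/side0.png")[140:280,205:345]
a=cv2.resize(a,None,fx=2.5*1,fy=2.5,interpolation=3);b=cv2.resize(b,None,fx=2.5,fy=2.5,interpolation=3)
im=np.hstack([a,b]);im=np.clip(im*1.6,0,255).astype('uint8');print(im.shape)
cv2.imwrite("pics/crop0.png",im)
```

```text
(350, 750, 3)
```

View pics/crop0.png

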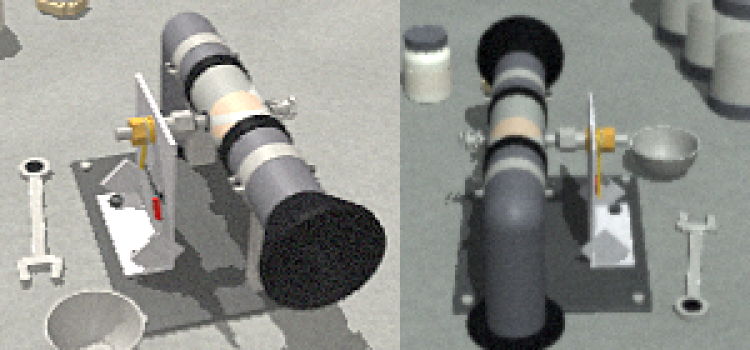

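The crop shows the hex head at about scene (304,208) and side (273,195). The bracket's top corners are at scene (285,190) and (300,217). The base corners are at side (227,265), (305,265) and (300,211). The pointer hangs down and the tab sits to its +y side.

```bash
cat > h.py <<'E'
import numpy as np,cv2
def ray(c,uv):
    K,k1,P=c["K"],float(c["k1"]),c["pose"]
    p=cv2.undistortPoints(np.array([[uv]],float),K,np.array([k1,0,0,0.]))[0,0]
    d=P[:3,:3]@np.array([p[0],p[1],1]);return P[:3,3],d/np.linalg.norm(d)
def plane(c,uv,z):
    o,d=ray(c,uv);return o+d*(z-o[2])/d[2]
def tri(c1,u1,c2,u2):
    o1,d1=ray(c1,u1);o2,d2=ray(c2,u2)
    s=np.linalg.lstsq(np.c_[d1,-d2],o2-o1,rcond=None)[0]
    a,b=o1+s[0]*d1,o2+s[1]*d2;return (a+b)/2,np.linalg.norm(a-b)
def proj(c,X):
    P=c["pose"];p=P[:3,:3].T@(np.asarray(X,float)-P[:3,3])
    return cv2.projectPoints(p.reshape(1,1,3),np.zeros(3),np.zeros(3),c["K"],np.array([float(c["k1"]),0,0,0]))[0].ravel()
E
python3 - <<'E'
from h import *
s=np.load("scene0.npz");d=np.load("side0.npz");np.set_printoptions(precision=4,suppress=True)
print("head",tri(s,(304,208.4),d,(273,195)), plane(s,(304,208.4),.135),plane(d,(273,195),.135))
a,b=plane(s,(285.2,190),.161),plane(s,(299.6,216.8),.161);v=b-a;print("brk",a,b,np.linalg.norm(v),np.arctan2(v[1],v[0]))
a,b,c=[plane(d,p,.006) for p in((227,264.8),(305.4,264.8),(299.8,211.2))]
for v in(b-a,c-b):print(np.linalg.norm(v),np.arctan2(v[1],v[0]))
print(a,b,c,plane(s,(258.8,225.2),.006),plane(s,(282,294),.006))
# spindle: brass nut tip and pipe-side end
print("nuttip",tri(s,(230+116/2.5,160+134/2.5),d,(205+228/2.5,140+140/2.5)))
print("far end",tri(s,(230+295/2.5,160+107/2.5),d,(205+60/2.5,140+137/2.5)))
# circular features
E
```

```text
head (array([0.5745, 0.0611, 0.1372]), np.float64(0.008809344710480156)) [0.5681 0.0587 0.135 ] [0.579  0.0617 0.135 ]
brk [ 0.5884 -0.0028  0.161 ] [0.6134 0.1159 0.161 ] 0.12132504679206228 1.3631533739891757
0.20885110976169305 -0.23959706545671647
0.27753225370246254 1.3362161184829806
[ 0.4245 -0.0556  0.006 ] [ 0.6274 -0.1052  0.006 ] [0.6919 0.1648 0.006 ] [ 0.6298 -0.0896  0.006 ] [0.6928 0.1788 0.006 ]
nuttip (array([0.6397, 0.0444, 0.1337]), np.float64(0.003717789474081786))
far end (array([0.4589, 0.0906, 0.1359]), np.float64(0.0018255238841941369))
```

Run:
```python
from h import *
s=np.load("scene0.npz");np.set_printoptions(precision=4,suppress=True)
yaw=-.235;ux=np.array([np.cos(yaw),np.sin(yaw),0]);uy=np.array([-ux[1],ux[0],0]);H=np.array([.574,.061,.135])
img=s["img"];hsv=cv2.cvtColor(img,cv2.COLOR_RGB2HSV)
def onx(uv,off):
    o,d=ray(s,uv);t=((H+ux*off-o)@ux)/(d@ux);p=o+d*t-H;return np.array([p@uy,p[2]])
roi=np.zeros(img.shape[:2],bool);roi[195:260,270:305]=1
h,sa,v=[hsv[:,:,i].astype(int) for i in range(3)]
red=roi&((h<6)|(h>172))&(sa>120)&(v>50);yel=roi&(h>14)&(h<32)&(sa>110)&(v>50)
for n,m in(("red",red),("yel",yel)):
    y,x=np.nonzero(m);print(n,len(x),x.mean(),y.mean(),x.min(),x.max(),y.min(),y.max())
    for r in range(y.min(),y.max()+1):
        if m[r].any(): print(r,np.nonzero(m[r])[0],end=' ')
    print()
y,x=np.nonzero(red);w=sa[red]
for off in(.030,.034,.038):
    p=onx((np.average(x,weights=w),np.average(y,weights=w)),off);print(off,p*1000,.35+np.arctan2(p[0],-p[1]),np.hypot(*p))
for m in(.45,.5,.55,.6,.65,.7,.75):
    print(m,proj(s,H+ux*.034+uy*.082*np.sin(m-.35)-np.array([0,0,.082*np.cos(m-.35)])))
for off in (.034,): print("tip",proj(s,H+ux*off+uy*.066*np.sin(-.35)-np.array([0,0,.066*np.cos(.35)])),proj(s,H+ux*.034))
```

```text
red 23 292.2173913043478 242.91304347826087 291 294 239 247
239 [291 292] 240 [291 292 293] 241 [291 292 293] 242 [291 292 293] 243 [291 292 293] 244 [292 293] 245 [292 293] 246 [292 293] 247 [292 293 294] 
yel 102 286.421568627451 213.22549019607843 282 291 206 227
206 [289 290] 207 [282 283 284 285 286 287 288 289 290] 208 [282 283 284 285 286 287 289 290 291] 209 [282 283 284 285 286 287 289 290 291] 210 [282 283 284 285 286 287 289 290 291] 211 [283 284 285 286 287 290 291] 212 [283 284 285 286 287 290 291] 213 [283 284 285 286 287 290 291] 214 [283 284 285 286 287 288 290 291] 215 [282 283 284 285 286 287 290 291] 216 [283 284 285 286 287 290 291] 217 [283 284 285 286 287] 218 [287] 219 [287] 220 [287] 221 [287] 222 [287] 223 [286 287] 224 [286 287] 225 [286 287] 226 [286 287] 227 [286 287] 
0.03 [ 17.0688 -87.1832] 0.5433354501762898 0.0888383767403711
0.034 [ 31.6116 -74.7033] 0.7503135018383288 0.0811164243185675
0.038 [ 46.1545 -62.2233] 0.9882036295668138 0.07747243259520006
0.45 [289.86   239.3984]
0.5 [290.2677 240.2183]
0.55 [290.6755 240.9748]
0.6 [291.0825 241.6655]
0.65 [291.4879 242.288 ]
0.7 [291.8906 242.8401]
0.75 [292.2897 243.3197]
tip [286.8488 226.2453] [289.104  211.4874]
```

>>> {"method": "servo_tool", "body": {"motion": [[[0,0,-0.04,0,0,0,1],[0,0,-0.08,0,0,0,1],[-0.05,-0.05,-0.09,0,0,0.5,1],[-0.1,-0.1,-0.09,0,0,1.0,1],[-0.12,-0.14,-0.09,0,0,1.4,1],[-0.13,-0.18,-0.09,0,0,1.4,1],[-0.13,-0.22,-0.09,0,0,1.4,1],[-0.13,-0.26,-0.09,0,0,1.4,1],[-0.13,-0.3,-0.09,0,0,1.4,1],[-0.13,-0.34,-0.09,0,0,1.4,1],[-0.13,-0.38,-0.09,0,0,1.4,1],[-0.13,-0.42,-0.09,0,0,1.4,1],[-0.13,-0.42,-0.09,0,0,1.4,1],[-0.13,-0.42,-0.09,0,0,1.4,1]]]}}

```text
t: 1.32
eef_pos: [0.2075, 0.1891, 0.3194]
tool_rot: [-0.001, 0.235, 0.972, -0.002]
contact_force: [0.9, 0.7, -0.8]
gripper_width: 0.997
grasp_force: 0.0
```

>>> {"method": "servo_tool", "body": {"motion": [[[-0.04,0.005,0,0,0,0,1],[-0.08,0.01,0,0,0,-0.3,1],[-0.12,0.02,0,0,0.3,-0.6,1],[-0.16,0.03,0,0,0.6,-0.9,1],[-0.2,0.04,0,0,1.0,-1.2,1],[-0.24,0.045,0,0,1.4,-1.5,1],[-0.28,0.05,0,0,1.8,-1.8,1],[-0.32,0.06,0,0,2.2,-2.0,1],[-0.36,0.07,0,0,2.6,-2.2,1],[-0.4,0.075,0.01,0,3.0,-2.4,1],[-0.44,0.08,0.02,0,3.3,-2.6,1],[-0.48,0.085,0.03,0,3.6,-2.75,1],[-0.52,0.09,0.045,0,3.8,-2.75,1],[-0.555,0.095,0.06,0,4,-2.75,1],[-0.555,0.095,0.07,0,4,-2.75,1],[-0.555,0.095,0.07,0,4,-2.75,1],[-0.555,0.095,0.07,0,4,-2.75,1],[-0.555,0.095,0.07,0,4,-2.75,1]]]}}

```text
t: 2.82
eef_pos: [0.7466, 0.0281, 0.2534]
tool_rot: [-0.168, 0.112, 0.979, 0.041]
contact_force: [-0.4, 0.1, -0.4]
gripper_width: 1.0
grasp_force: 0.0
```

Run:
```python
from h import *
from station import bot
c=bot.read_camera("wrist");np.savez("w1.npz",**c);print(np.round(c["pose"],3).tolist())
cv2.imwrite("pics/w1.png",np.clip(c["img"][:,:,::-1]*1.4,0,255))
```

```text
[[0.233, 0.972, -0.04, 0.726], [0.971, -0.231, 0.054, 0.028], [0.043, -0.051, -0.998, 0.411], [0.0, 0.0, 0.0, 1.0]][ WARN:0@0.568] global loadsave.cpp:1063 imwrite_ Unsupported depth image for selected encoder is fallbacked to CV_8U.
```

View pics/w1.png

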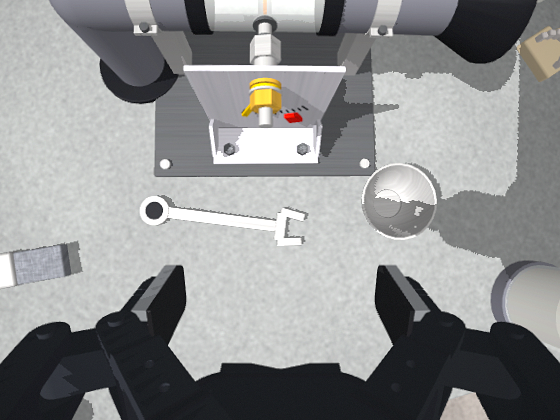

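The close view shows the hex head at about (265,48), the bracket top corners at (184,66) and (345,68), and the nut and spindle end at (265,95–115). The pointer tip is at (243,113), the red tab at (293,117), and the base's far corners at (154,175) and (376,175).

```bash
python3 - <<'E'
from h import *
c=np.load("w1.npz");np.set_printoptions(precision=4,suppress=True)
a,b=plane(c,(184,67),.161),plane(c,(345,69),.161);v=b-a;print(np.linalg.norm(v),np.arctan2(v[1],v[0])-np.pi/2,(a+b)/2)
a,b=plane(c,(154,176),.006),plane(c,(376,175.5),.006);w=b-a;print(np.linalg.norm(w),np.arctan2(w[1],w[0])-np.pi/2)
hc=plane(c,(265,48),.143);print("headtop",hc,"headc",plane(c,(265,48),.135))
img=c["img"];hsv=cv2.cvtColor(img,cv2.COLOR_RGB2HSV);h,s,vv=[hsv[:,:,i].astype(int) for i in range(3)]
red=((h<6)|(h>172))&(s>140)&(vv>70);red[:80]=0;red[140:]=0;red[:,:260]=0;red[:,330:]=0
yel=(h>14)&(h<35)&(s>140)&(vv>60);yel[:70]=0;yel[130:]=0;yel[:,:220]=0;yel[:,310:]=0
y,x=np.nonzero(red);print("red",len(x),x.mean(),y.mean(),x.min(),x.max(),y.min(),y.max(),cv2.boxPoints(cv2.minAreaRect(np.c_[x,y].astype(np.float32))).tolist())
y2,x2=np.nonzero(yel);k=x2<249;print("yel tip",[(r,np.nonzero(yel[r])[0].min(),np.nonzero(yel[r])[0].max()) for r in range(y2.min(),y2.max()+1)])
e=img[40:60:1,240:290].mean(2);print("head rows");
for r in (42,46,50,54): print(r,img[r,244:288].mean(1).astype(int))
print("nut",[img[r,250:282].mean(1).astype(int).tolist() for r in (112,120)])
E
python3 - <<'E'
import cv2
i=cv2.imread("pics/w1.png")[20:140,175:355];cv2.imwrite("pics/w1c.png",cv2.resize(i,None,fx=4.4,fy=4.4,interpolation=0))
E
```

```text
0.12777238352362863 -0.2290451343260247 [0.6036 0.0561 0.161 ]
0.2788820520636914 -0.22718231013973522
headtop [0.5777 0.062  0.143 ] headc [0.5733 0.063  0.135 ]
red 143 292.6013986013986 117.22377622377623 284 301 113 122 [[284.0, 113.0], [301.0, 113.0], [301.0, 122.0], [284.0, 122.0]]
yel tip [(78, np.int64(259), np.int64(271)), (79, np.int64(255), np.int64(274)), (80, np.int64(253), np.int64(276)), (81, np.int64(251), np.int64(278)), (82, np.int64(250), np.int64(279)), (83, np.int64(250), np.int64(280)), (84, np.int64(250), np.int64(280)), (85, np.int64(250), np.int64(280)), (86, np.int64(250), np.int64(280)), (87, np.int64(250), np.int64(280)), (88, np.int64(250), np.int64(280)), (89, np.int64(262), np.int64(271)), (90, np.int64(254), np.int64(273)), (91, np.int64(254), np.int64(275)), (92, np.int64(253), np.int64(276)), (93, np.int64(252), np.int64(278)), (94, np.int64(251), np.int64(280)), (95, np.int64(251), np.int64(280)), (96, np.int64(250), np.int64(280)), (97, np.int64(250), np.int64(280)), (98, np.int64(250), np.int64(280)), (99, np.int64(250), np.int64(280)), (100, np.i
[... 975 characters left out ...]
51  51  52  50  51]
50 [ 55  55  55  54  52  68 147 145 141 141 148 177 175 174 174 174 175 175
 174 175 175 175 176 177 177 179 163 117 105 109 109 110 110 110 109 112
  93  56  50  52  52  52  53  53]
54 [ 54  53  54  54  51  71 150 143 142 143 148 178 175 169 169 167 161 161
 161 159 154 155 151 151 146 137 130 108 104 104 103 105 110 110 109 111
  92  57  50  52  52  52  52  50]
nut [[87, 107, 114, 111, 99, 71, 69, 81, 102, 146, 171, 176, 180, 183, 181, 179, 172, 163, 154, 139, 119, 102, 88, 68, 71, 71, 82, 95, 101, 103, 81, 33], [115, 115, 115, 115, 114, 114, 115, 114, 122, 148, 170, 175, 180, 184, 182, 178, 174, 164, 155, 141, 121, 102, 99, 113, 119, 118, 117, 117, 117, 116, 117, 116]]
```

View pics/w1c.png

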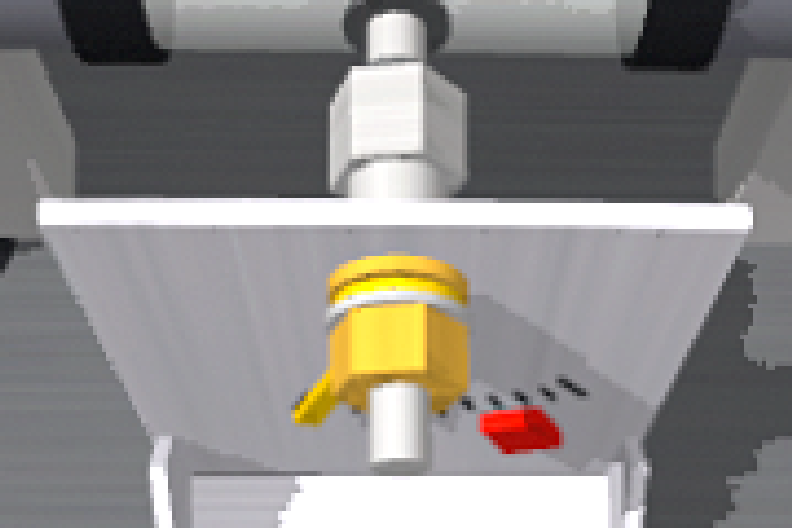

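Run:
```python
from h import *
c=np.load("w1.npz");np.set_printoptions(precision=4,suppress=True)
yaw=-.228;ux=np.array([np.cos(yaw),np.sin(yaw),0]);uy=np.array([-ux[1],ux[0],0])
cr=lambda x,y:(175+x/4.4-.5,20+y/4.4-.5)
U=lambda p:np.array([p@ux,p@uy,p[2]])
a,b=plane(c,cr(38,230),.161),plane(c,cr(752,230),.161);print("far edge",U(a),U(b),(U(a)+U(b))/2-[.03,0,0],np.linalg.norm(a-b))
a,b=plane(c,cr(38,200),.161),plane(c,cr(752,200),.161);print("near edge",(U(a)+U(b))/2-[.025,0,0])
a,b=plane(c,cr(388,65),.147),plane(c,cr(388,158),.147);print("head ends",U(a),U(b))
print("sil",U(plane(c,cr(399,120),.135)),"spindle end",U(plane(c,cr(399,420),.138)))
yc=U(plane(c,cr(399,420),.135))[1]
H=U(plane(c,cr(399,120),.135));xh=((U(plane(c,cr(388,65),.147))+U(plane(c,cr(388,158),.147)))/2)[0];print("H candidates x",xh)
H=np.array([xh,(H[1]+yc)/2,.135])
def onplane(uv,X):
    o,d=ray(c,uv);o,d=U(o),U(d);return o+d*(X-o[0])/d[0]-H
for n,p,o in(("red ctr",cr(521,431),.034),("red outer",cr(531,441),.038),("tip",cr(307,418),.036),("tip end",cr(300,412),.033)):
    q=onplane(cr(0,0) if 0 else p,H[0]+o);print(n,q*1000,"y by z",.35+np.arctan2(q[1],-q[2]))
W=lambda y,z,x:(H[0]+x)*ux+(H[1]+y)*uy+np.array([0,0,H[2]+z])
for r,x,m,n in((.082,.037,.5,'tab'),(.082,.037,.55,'tab'),(.082,.037,.6,'tab'),(.082,.037,.65,'tab'),(.082,.037,.7,'tab'),(.066,.035,0,'tip')):
    uv=proj(c,W(r*np.sin(m-.35),-r*np.cos(m-.35),x));print(n,m,(uv-[174.5,19.5])*4.4)
print("H world",H[0]*ux+H[1]*uy)
```

```text
far edge [0.5791 0.1266 0.161 ] [0.5776 0.2553 0.161 ] [0.5484 0.1909 0.161 ] 0.1286546297464508
near edge [0.5477 0.191  0.161 ]
head ends [0.5388 0.189  0.147 ] [0.5576 0.189  0.147 ]
sil [0.5431 0.1911 0.135 ] spindle end [0.6058 0.1909 0.138 ]
H candidates x 0.5482026759929972
red ctr [ 34.      30.1145 -72.2549] y by z 0.7448888754250811
red outer [ 38.      32.1615 -67.8095] y by z 0.7928704602548666
tip [ 36.     -21.9181 -57.9923] y by z -0.011352882753422167
tip end [ 33.     -23.8834 -62.3877] y by z -0.015611105946544412
tab 0.5 [448.0624 453.5799]
tab 0.55 [464.0777 452.7847]
tab 0.6 [480.0223 451.7386]
tab 0.65 [495.8818 450.441 ]
tab 0.7 [511.6414 448.891 ]
tip 0 [305.1146 419.6036]
H world [0.5772 0.0622 0.    ]
```

```bash
python3 - <<'E'
from h import *
c=np.load("w1.npz")
yaw=-.228;ux=np.array([np.cos(yaw),np.sin(yaw),0]);uy=np.array([-ux[1],ux[0],0]);H=np.array([.5772,.0622,.135])
for m in(.65,.7,.75,.78):
  b=m-.35;er=np.array([np.sin(b),-np.cos(b)]);et=np.array([np.cos(b),np.sin(b)])
  for x in(.031,.036):
    P=[proj(c,H+ux*x+uy*q[0]+[0,0,q[1]]) for r in(.072,.092) for t in(-.008,.008) for q in[r*er+t*et]]
    print(m,x,np.round((np.array(P)+.5-[175,20])*4.4).astype(int).tolist())
E
python3 - <<'E'
import cv2
i=cv2.imread("pics/w1.png")[95:130,235:310];cv2.imwrite("pics/w1d.png",cv2.resize(i,None,fx=10,fy=10,interpolation=0))
E
```

```text
0.65 0.031 [[455, 417], [518, 411], [475, 442], [535, 437]]
0.65 0.036 [[455, 437], [518, 431], [475, 461], [535, 456]]
0.7 0.031 [[469, 416], [532, 409], [492, 441], [552, 435]]
0.7 0.036 [[470, 436], [532, 429], [493, 460], [552, 454]]
0.75 0.031 [[484, 415], [546, 407], [510, 440], [569, 432]]
0.75 0.036 [[484, 435], [546, 427], [510, 458], [569, 451]]
0.78 0.031 [[492, 414], [554, 405], [520, 439], [579, 430]]
0.78 0.036 [[493, 434], [554, 425], [520, 457], [579, 450]]
```

View pics/w1d.png

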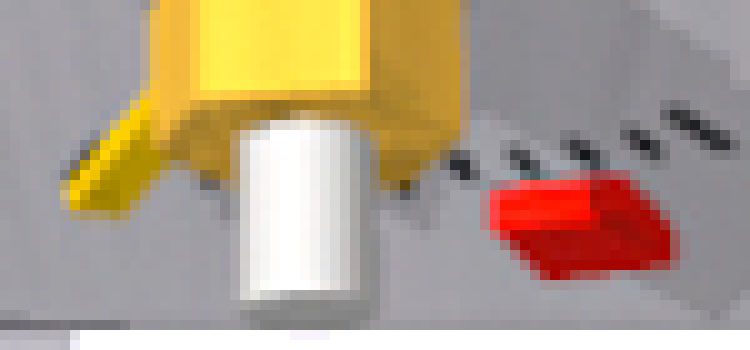

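```bash
cat > tgt.py <<'E'
import numpy as np
from scipy.spatial.transform import Rotation as R
from station import bot
np.set_printoptions(precision=4,suppress=True)
yaw=-.228;ux=np.array([np.cos(yaw),np.sin(yaw),0]);uy=np.array([-ux[1],ux[0],0]);uz=np.array([0,0,1.]);H=np.array([.5772,.0622,.135])
def tool(phi):  # head angle phi: tool X=ux, Z=-hz
    a=phi-.35;hz=-np.sin(a)*uy+np.cos(a)*uz;Z=-hz;return R.from_matrix(np.c_[ux,np.cross(Z,ux),Z]),hz
def rel(p,Rt):
    o=bot.get_obs();q=o["tool_rot"];Rc=R.from_quat([q[1],q[2],q[3],q[0]])
    d=Rc.inv();return d.apply(p-o["eef_pos"]),(d*Rt).as_rotvec()/np.radians(5)
E
python3 - <<'E'
from tgt import *
print(bot.get_obs()["q"])
Rt,hz=tool(0);print(rel(H+hz*(.12-.0187),Rt), H+hz*(.12-.0187))
R0,_=tool(.35);print(rel(H,R0))
E
```

```text
[-0.3319  0.8597  0.6058  1.027  -0.5126  1.7152  1.5323]
(array([0.1544, 0.0271, 0.082 ]), array([  5.9354,   6.821 , -34.1437])) [0.5851 0.096  0.2302]
(array([ 0.1227, -0.0117,  0.17  ]), array([-6.1401, -0.7867, 35.4624]))
```

>>> {"method": "servo_tool", "body": {"motion": [[[0.01,0,0,-0.25,-0.03,1.4,1],[0.02,0,0,-0.5,-0.06,2.8,1],[0.03,0,0,-0.73,-0.1,4.2,1],[0.04,0.005,0,-0.97,-0.12,5.6,1],[0.05,0.005,0,-1.2,-0.15,7.0,1],[0.06,0.005,0.005,-1.45,-0.2,8.4,1],[0.07,0.01,0.01,-1.7,-0.2,9.8,1],[0.08,0.01,0.02,-1.95,-0.25,11.2,1],[0.09,0.015,0.03,-2.2,-0.3,12.6,1],[0.1,0.015,0.03,-2.4,-0.3,14.0,1],[0.11,0.02,0.04,-2.65,-0.35,15.4,1],[0.12,0.02,0.05,-2.9,-0.4,16.8,1],[0.13,0.025,0.055,-3.15,-0.4,18.2,1],[0.14,0.025,0.06,-3.4,-0.45,19.6,1],[0.148,0.027,0.064,-3.65,-0.45,21.0,1],[0.148,0.027,0.064,-3.9,-0.5,22.4,1],[0.148,0.027,0.064,-4.1,-0.5,23.8,1],[0.148,0.027,0.064,-4.35,-0.55,25.2,1],[0.148,0.027,0.064,-4.6,-0.6,26.6,1],[0.148,0.027,0.064,-4.85,-0.62,28.0,1]]]}}

```text
t: 4.53
eef_pos: [0.5963, 0.093, 0.2445]
tool_rot: [-0.056, 0.977, 0.207, 0.013]
contact_force: [0.1, 0.2, 0.2]
gripper_width: 0.998
grasp_force: 0.0
```

Run:
```python
from tgt import *
print(bot.get_obs()["q"])
Rt,hz=tool(0);print(rel(H+hz*(.12-.0187),Rt))
```

```text
[-1.0433  0.7122  1.3316  1.7856 -0.8388  1.306  -0.6323]
(array([-0.0098, -0.0058,  0.0146]), array([-5.2025, -1.4596,  7.3152]))
```

>>> {"method": "servo_tool", "body": {"motion": [[[-0.002,-0.001,0.002,-0.8,-0.2,1.0,1],[-0.004,-0.002,0.004,-1.5,-0.4,2.1,1],[-0.006,-0.004,0.008,-2.4,-0.7,3.3,1],[-0.008,-0.005,0.012,-3.2,-0.9,4.5,1],[-0.01,-0.006,0.015,-4.0,-1.1,5.6,1],[-0.01,-0.006,0.015,-4.7,-1.3,6.6,1],[-0.01,-0.006,0.015,-5.2,-1.46,7.3,1],[-0.01,-0.006,0.015,-5.2,-1.46,7.3,1],[-0.01,-0.006,0.015,-5.2,-1.46,7.3,1]]]}}

```text
t: 5.28
eef_pos: [0.5852, 0.0959, 0.2283]
tool_rot: [0.173, 0.979, -0.107, -0.02]
contact_force: [-0.3, -0.5, -0.3]
gripper_width: 1.002
grasp_force: 0.0
```

Run:
```python
from tgt import *
from h import *
print(bot.get_obs()["q"])
Rt,hz=tool(0);print(rel(H+hz*(.12-.0187),Rt));print(rel(H-hz*.0187,Rt))
c=bot.read_camera("wrist");np.savez("w2.npz",**c)
cv2.imwrite("pics/w2.png",np.clip(c["img"][:,:,::-1]*1.4,0,255).astype('uint8'))
W=lambda x,y,z:proj(c,H+ux*x+uy*y+[0,0,z-.135]).round(1).tolist()
print("head",W(0,0,.135),"brk corners",W(.03,-.065,.161),W(.03,.065,.161),"tip",W(.036,-.0226,.073),"nut",W(.05,0,.135))
```

```text
[-1.21    0.9502  1.4283  1.7099 -0.6066  1.3283 -1.4747]
(array([-0.0002,  0.0005, -0.0018]), array([ 0.011 , -0.0206,  0.1119]))
(array([-0.0004,  0.0004,  0.1182]), array([ 0.011 , -0.0206,  0.1119]))
head [283.1, 211.8] brk corners [377.3, 175.0] [199.4, 186.4] tip [282.9, 154.6] nut [284.0, 146.5]
```

View pics/w2.png

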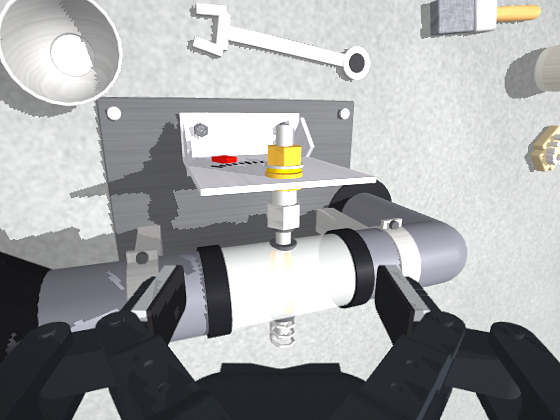

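Predicted and seen positions agree: head at (283,213), bracket edge corners at about (197,187) and (375,177), and the pads straddle the head. I'll descend along the leaning tool axis.

>>> {"method": "servo_tool", "body": {"motion": [[[0,0,0.02,0,0,0.1,1],[0,0,0.04,0,0,0.1,1],[0,0,0.06,0,0,0.1,1],[0,0,0.075,0,0,0.1,1],[0,0,0.09,0,0,0.1,1],[0,0,0.1,0,0,0.1,1],[0,0,0.11,0,0,0.1,1],[0,0,0.119,0,0,0.1,1],[0,0,0.119,0,0,0.1,1],[0,0,0.119,0,0,0.1,1],[0,0,0.119,0,0,0.1,0.8]]]}}

```text
t: 6.25
eef_pos: [0.5767, 0.0546, 0.1167]
tool_rot: [0.175, 0.978, -0.113, -0.019]
contact_force: [-0.2, -0.0, 0.1]
gripper_width: 0.886
grasp_force: 0.0
```

Run:
```python
from tgt import *
from h import *
o=bot.get_obs();print(o["q"],o["contact_force"])
Rt,hz=tool(0);print(rel(H-hz*.0187,Rt))
c=bot.read_camera("wrist");np.savez("w3.npz",**c)
cv2.imwrite("pics/w3.png",np.clip(c["img"][:,:,::-1]*1.4,0,255).astype('uint8'))
W=lambda x,y,z:proj(c,H+ux*x+uy*y+[0,0,z-.135]).round(1).tolist()
print("head",W(0,0,.135),"brk corners",W(.03,-.065,.161),W(.03,.065,.161))
```

```text
[-1.1406  1.0331  1.3063  1.8434 -0.7153  1.1226 -1.4102] [-0.243  -0.0021  0.1013]
(array([-0.0012, -0.0008, -0.0011]), array([ 0.0484, -0.0214, -0.0278]))
head [282.8, 295.7] brk corners [458.3, 230.4] [88.8, 290.3]
```

View pics/w3.png

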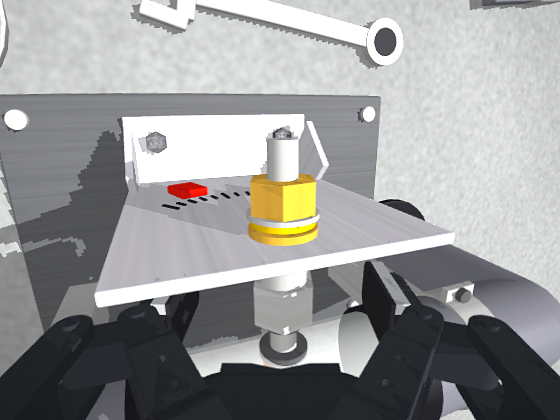

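The pads straddle the head at about (283,305), and the structure sits about 5 px lower than predicted. I'll shift 2 mm toward the pipe and close.

>>> {"method": "servo_tool", "body": {"motion": [[[-0.002,0,0,0,0,0,0.7],[-0.002,0,0,0,0,0,0.5],[-0.002,0,0,0,0,0,0.4],[-0.002,0,0,0,0,0,0.3],[-0.002,0,0,0,0,0,0.2],[-0.002,0,0,0,0,0,0.1],[-0.002,0,0,0,0,0,0],[-0.002,0,0,0,0,0,0],[-0.002,0,0,0,0,0,0],[-0.002,0,0,0,0,0,0],[-0.002,0,0,0,0,0,0],[-0.002,0,0,0,0,0,0]]], "grip_force": 80}}

```text
t: 7.3
eef_pos: [0.5741, 0.0539, 0.117]
tool_rot: [0.176, 0.978, -0.114, -0.019]
contact_force: [-1.9, -1.2, 5.8]
gripper_width: 0.266
grasp_force: 78.7
```

Run:
```python
from tgt import *
from h import *
o=bot.get_obs();print(o["q"],o["contact_force"],o["torque"],o["gripper_width"]*85,o["grasp_force"])
Rt,hz=tool(0);print(rel(H-hz*.0187,Rt))
# steps: rotate about spindle through current grasp
q=o["tool_rot"];Rc=R.from_quat([q[1],q[2],q[3],q[0]]);r=.0187+.001
for k in range(1,10):
    a=k*.0818;print(k,np.degrees(a)/5, 0, r*np.sin(a)*1000,r*(np.cos(a)-1)*1000)
c=bot.read_camera("wrist");np.savez("w4.npz",**c)
cv2.imwrite("pics/w4.png",np.clip(c["img"][:,:,::-1]*1.4,0,255).astype('uint8'))
```

```text
[-1.1441  1.0322  1.3084  1.8487 -0.7138  1.1218 -1.4102] [-1.8801 -1.2013  5.824 ] [-0.2094  0.4407 -0.0219] 22.604986464008125 78.71150785591453
(array([ 0.0012, -0.0021, -0.0013]), array([ 0.0683, -0.0102, -0.0383]))
1 0.9373589528340268 0 1.6096634902141835 -0.06587197127737329
2 1.8747179056680536 0 3.2085623401041414 -0.2630473656577163
3 2.8120768585020803 0 4.786003897983033 -0.590207570763851
4 3.7494358113361073 0 6.331439008014074 -1.0451646995263506
5 4.686794764170133 0 7.834532557793304 -1.624876221699706
6 5.624153717004161 0 9.28523259451481 -2.3254653108130747
7 6.561512669838187 0 10.673837547503359 -3.142246770485208
8 7.4988716226722145 0 11.991061107563128 -4.0697583667210395
9 8.43623057550624 0 13.228094329261209 -5.101797356654917
```

>>> {"method": "servo_tool", "body": {"motion": [[[0,-0.001,0,0.6,0,0,0],[0,-0.002,-0.0001,1.2,0,0,0],[0,-0.0031,-0.0002,1.8,0,0,0],[0,-0.0041,-0.0004,2.4,0,0,0],[0,-0.0051,-0.0007,3.0,0,0,0],[0,-0.0061,-0.001,3.6,0,0,0],[0,-0.0071,-0.0013,4.2,0,0,0],[0,-0.008,-0.0017,4.8,0,0,0],[0,-0.0089,-0.0022,5.4,0,0,0],[0,-0.0098,-0.0027,6.0,0,0,0],[0,-0.0107,-0.0032,6.6,0,0,0],[0,-0.0116,-0.0038,7.2,0,0,0],[0,-0.0124,-0.0044,7.8,0,0,0],[0,-0.0131,-0.005,8.3,0,0,0],[0,-0.0131,-0.005,8.3,0,0,0],[0,-0.0131,-0.005,8.3,0,0,0],[0,-0.0131,-0.005,8.3,0,0,0]]]}}

```text
t: 8.77
eef_pos: [0.5772, 0.0673, 0.117]
tool_rot: [-0.182, 0.977, -0.113, 0.022]
contact_force: [-4.6, -2.4, 10.5]
gripper_width: 0.261
grasp_force: 83.5
```

Run:
```python
from tgt import *
from h import *
o=bot.get_obs();print(o["q"],o["contact_force"],o["torque"],o["gripper_width"]*85,o["grasp_force"])
for m in (.7,.75):
    Rt,hz=tool(m);print(rel(H-hz*.0187,Rt))
c=bot.read_camera("wrist");np.savez("w5.npz",**c)
cv2.imwrite("pics/w5.png",np.clip(c["img"][:,:,::-1]*1.4,0,255).astype('uint8'))
```

```text
[-0.7461  0.6848  1.0045  2.0123 -1.1425  1.0773 -0.901 ] [-4.5939 -2.3903 10.492 ] [-0.3619  1.0111  0.3961] 22.194978104130435 83.49940300919116
(array([ 0.0012, -0.0015,  0.0001]), array([-0.2133, -0.0292, -0.027 ]))
(array([ 0.0012, -0.0024,  0.0001]), array([ 0.3597, -0.0299, -0.0262]))
```

View pics/w5.png

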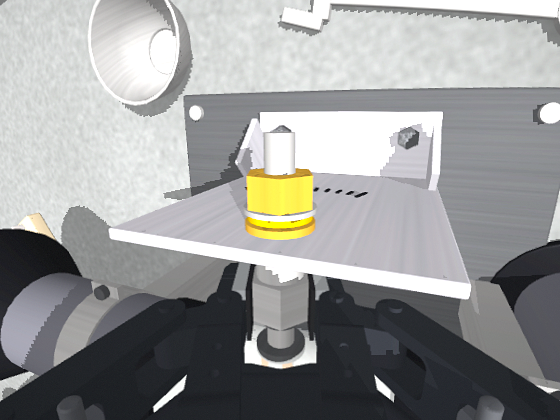

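The pointer and tab are now both hidden behind the nut at (280,190), which fits them being in line, since this camera looks along the pointer. I'll refine the tab angle from the two earlier close views.

Run:
```python
from tgt import *
from h import *
for f in("w1","w2","w3"):
    c=np.load(f+".npz");hsv=cv2.cvtColor(c["img"],cv2.COLOR_RGB2HSV);h,s,v=[hsv[:,:,i].astype(int) for i in range(3)]
    m=(((h<6)|(h>172))&(s>140)&(v>60)).astype('uint8')
    n,l,st,ce=cv2.connectedComponentsWithStats(m);i=max(range(1,n),key=lambda k:st[k,4]);x,y,w,hh,A=st[i]
    hull=cv2.convexHull(np.argwhere(l==i)[:,::-1].astype(np.int32)).reshape(-1,2)
    ye=((h>14)&(h<32)&(s>140)&(v>60)).astype('uint8');n,l2,s2,c2=cv2.connectedComponentsWithStats(ye)
    print(f,"red u",x-.5,x+w-.5,"v",y-.5,y+hh-.5,"cent",ce[i].round(1),"yel",[(s2[k].tolist()) for k in range(1,n) if s2[k,4]>60])
    # bracket top far edge corners and nut axis for offset
    print("  axis proj x=.035,.05,.07",[proj(c,H+ux*t).round(1).tolist() for t in(.035,.05,.07)])
    for mk in(.65,.68,.71,.74,.77):
        b=mk-.35;er=np.array([np.sin(b),-np.cos(b)]);et=np.array([np.cos(b),np.sin(b)])
        P=np.array([proj(c,H+ux*X+uy*q[0]+[0,0,q[1]]) for X in(.03,.036) for r in(.072,.092) for t in(-.008,.008) for q in[r*er+t*et]])
        hu=cv2.convexHull(P.astype(np.float32)).reshape(-1,2);M=cv2.moments(hu)
        print("  ",mk,P[:,0].min().round(1),P[:,0].max().round(1),P[:,1].min().round(1),P[:,1].max().round(1),round(M["m10"]/M["m00"],1),round(M["m01"]/M["m00"],1))
```

```text
w1 red u 283.5 301.5 v 112.5 122.5 cent [292.6 117.2] yel [[250, 78, 31, 11, 230], [242, 89, 39, 28, 642]]
  axis proj x=.035,.05,.07 [[265.3, 90.8], [265.3, 107.6], [265.4, 130.3]]
   0.65 277.9 296.1 112.0 124.3 287.1 118.2
   0.68 279.9 298.5 111.7 124.1 289.2 118.0
   0.71 281.8 300.8 111.4 124.0 291.4 117.7
   0.74 283.8 303.1 111.1 123.8 293.5 117.5
   0.77 285.7 305.4 110.8 123.5 295.6 117.2
w2 red u 211.5 236.5 v 155.5 163.5 cent [224.1 159. ] yel [[268, 145, 33, 21, 636], [266, 168, 36, 11, 329]]
  axis proj x=.035,.05,.07 [[283.7, 166.9], [284.0, 146.5], [284.3, 118.4]]
   0.65 217.4 243.0 152.7 162.6 230.2 157.6
   0.68 214.9 240.9 152.8 162.9 227.9 157.8
   0.71 212.4 238.8 153.0 163.1 225.6 158.0
   0.74 209.9 236.7 153.2 163.4 223.4 158.2
   0.77 207.5 234.6 153.4 163.7 221.1 158.4
w3 red u 166.5 207.5 v 181.5 198.5 cent [186.9 190. ] yel [[250, 174, 66, 48, 2613], [249, 223, 68, 23, 1145]]
  axis proj x=.035,.05,.07 [[282.7, 217.6], [282.7, 180.2], [282.7, 126.3]]
   0.65 177.5 217.6 177.7 197.3 197.6 187.3
   0.68 173.2 214.1 178.2 198.0 193.6 187.8
   0.71 168.8 210.6 178.7 198.7 189.7 188.5
   0.74 164.4 207.0 179.3 199.5 185.8 189.1
   0.77 160.1 203.5 179.9 200.3 181.8 189.8
```

Run:
```python
from h import *
from station import bot
for f in("w4","w5"):
    c=np.load(f+".npz");g=cv2.cvtColor(c["img"],cv2.COLOR_RGB2GRAY).astype(int)
    for r in(288,296,304,312,320,336): print(f,r,g[r,244:322].tolist())
A,B=[cv2.cvtColor(np.load(f+".npz")["img"],cv2.COLOR_RGB2BGR) for f in("w4","w5")]
sc=bot.read_camera("scene");np.savez("s5.npz",**sc)
S=sc["img"][190:260,255:325,::-1];S0=np.load("scene0.npz")["img"][190:260,255:325,::-1]
up=lambda i,k:cv2.resize(i,None,fx=k,fy=k,interpolation=0)
p=lambda i:cv2.resize(i[270:345,230:335],(400,286),interpolation=0)
q=lambda i:cv2.resize(i,(400,300),interpolation=0)
im=np.vstack([np.hstack([p(A),p(B)]),np.hstack([q(S0),q(S)])]);cv2.imwrite("pics/cmp.png",np.clip(im*1.5,0,255).astype('uint8'))
```

```text
w4 288 [117, 93, 18, 26, 27, 29, 33, 37, 88, 126, 122, 122, 122, 121, 120, 120, 120, 120, 120, 119, 119, 120, 120, 120, 122, 120, 114, 107, 105, 103, 100, 100, 99, 99, 99, 99, 100, 100, 99, 100, 99, 101, 102, 103, 110, 114, 118, 122, 121, 121, 120, 120, 120, 120, 120, 120, 120, 120, 121, 121, 121, 122, 124, 127, 91, 29, 19, 21, 23, 21, 19, 90, 114, 116, 117, 117, 111, 102]
w4 296 [173, 125, 40, 47, 49, 43, 30, 13, 81, 125, 122, 121, 121, 121, 121, 121, 122, 121, 121, 120, 121, 121, 121, 121, 121, 121, 122, 123, 122, 124, 124, 123, 124, 123, 122, 122, 124, 123, 123, 123, 124, 123, 123, 123, 123, 122, 122, 121, 121, 121, 121, 121, 121, 122, 121, 121, 121, 121, 121, 121, 121, 121, 122, 125, 84, 16, 20, 29, 33, 34, 29, 85, 122, 129, 126, 76, 21, 27]
w4 304 [25, 26, 33, 32, 34, 30, 22, 16, 62, 111, 125, 123, 122, 123, 122, 122, 122, 122, 122, 121, 122, 122, 123, 123, 124, 123, 123, 123, 123, 122, 122, 121, 121, 121, 121, 120, 121, 122, 121, 121, 121, 122, 122, 122, 123, 122, 123, 123, 123, 122, 122, 122, 122, 122, 122, 121, 122, 123, 122, 123, 123, 123, 124, 111, 64, 14, 21, 30, 33, 32, 3
[... 2655 characters left out ...]
1, 31, 28, 19, 27, 86, 132, 128, 128, 127, 126, 125, 125, 124, 123, 123, 123, 122, 122, 121, 122, 121, 121, 121, 122, 121, 121, 121, 121, 121, 121, 121, 115, 105, 102, 103, 104, 103, 105, 103, 103, 104, 104, 104, 104, 103, 104, 104, 104, 105, 106, 106, 107, 108, 108, 109, 110, 111, 114, 78, 30, 23, 28, 31, 30, 30, 29, 28, 28, 29, 28, 28, 28, 28]
w5 336 [21, 51, 95, 47, 27, 29, 22, 68, 141, 165, 163, 164, 159, 119, 41, 44, 46, 48, 49, 47, 48, 47, 43, 81, 118, 118, 119, 119, 118, 118, 120, 120, 120, 121, 122, 122, 120, 117, 115, 114, 113, 111, 107, 105, 102, 100, 95, 92, 92, 86, 63, 48, 49, 49, 50, 50, 48, 48, 46, 42, 103, 116, 114, 115, 120, 69, 26, 29, 29, 47, 72, 43, 27, 29, 30, 27, 30, 31]
```

View pics/cmp.png

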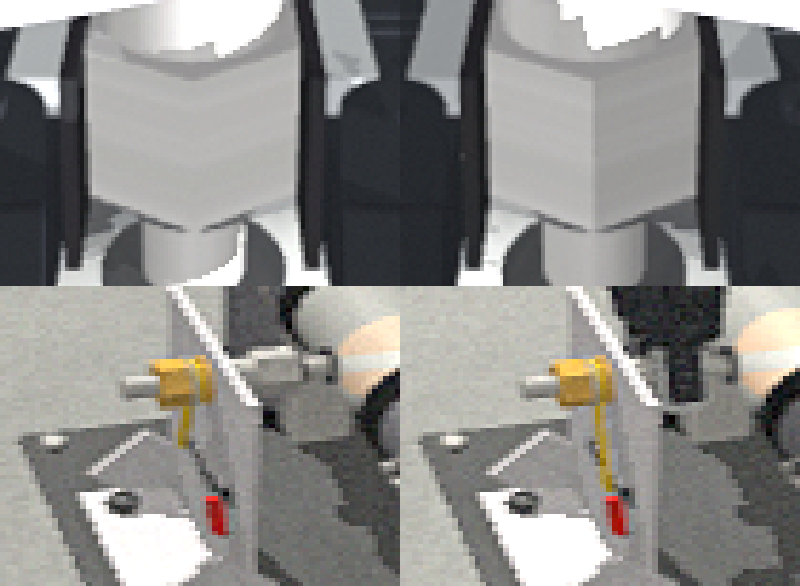

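The comparison shows the hex ridge centred between the pads and unchanged relative to the tool, so nothing has slipped. In the scene view the pointer now lies in line with the red tab. The tool is at 0.72 and the tab at 0.73, so I'll make a small final nudge with a firmer grip.

>>> {"method": "servo_tool", "body": {"motion": [[[0,-0.0001,0,0.1,0,0,0],[0,-0.0001,0,0.1,0,0,0],[0,-0.0001,0,0.1,0,0,0],[0,-0.0001,0,0.1,0,0,0],[0,-0.0001,0,0.1,0,0,0],[0,-0.0001,0,0.1,0,0,0]]], "grip_force": 90}}

```text
t: 9.37
eef_pos: [0.5772, 0.0675, 0.1171]
tool_rot: [-0.186, 0.976, -0.113, 0.022]
contact_force: [-4.8, -2.1, 10.5]
gripper_width: 0.261
grasp_force: 88.5
```

Run:
```python
from tgt import *
o=bot.get_obs();print(o["t"],o["contact_force"],o["torque"],o["grasp_force"],np.abs(o["joint_vel"]).max())
r=rel(H,tool(.73)[0])[1];print(.73-r[0]*np.radians(5))
if abs(r[0])<.2 and o["grasp_force"]>60: print(bot.hand_in())
```

```text
9.3667 [-4.8342 -2.0622 10.5284] [-0.3406  1.0166  0.3366] 88.47280500456691 0.0020911897915514874
0.7267744188381616
the job is handed in; nothing more can be done
None
```

The hex head is turned to about 0.727 rad against a measured tab angle of about 0.73 rad, with the pointer in line with the red tab. I handed the job in at about 9.4 s, with the fingers still holding the head at about 88 N.

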